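# Lift a degreased bush with the tongs from the tool drawer

### The arm

A 6-joint arm with a two-finger parallel gripper is mounted at the origin on the work surface. World frame = base frame: x ahead of the robot, y to its left, z up, the work surface at z = 0. Lengths are in m, angles in rad, forces in N, time in s.
With the tool pointing down it reaches from about 0.35 to 0.85 m from the base axis. Payload 8.1 kg.
Tool frame: the origin (TCP) lies between the finger pads; the fingertips stand 25 mm ahead of it and the grasp point (between the pads) lies 6 mm ahead of it (robot.tip_extent is the distance from the TCP to the fingertips, in m); z points along the fingers, y is the direction in which the jaws open and shut (so a half turn about z gives the same grasp; the last joint's range is limited). The gripper opens to 93 mm and grips with 3 to 60 N. Pads are 15 mm wide; open, the fingers measure 128 mm over their backs; the gripper's body (75 mm by 188 mm) begins 65 mm behind the grasp point.
Start: joints at [-1.219, 0.13, 1.488, -0, 1.523, -0.085], TCP at [0.254, -0.544, 0.244] pointing down, gripper open.
Joint ranges: [-2.96, 2.96], [-0.89, 2.26], [0.02, 2.5], [-1.34, 4.48], [0, 2.73], [-2.66, 2.66]. Speed limits (rad/s): [2.39, 2.39, 2.79, 3.14, 3.14, 3.14].

### API

Orientations are given as a rotation vector (axis times angle).
In Python, from plant import robot gives the robot as it stands.
- The arm moves only by the tool drive_tool, never from a script. Its argument "increments" is a list of rows, each a list of 7 numbers: the closure, from 0 (fully open) to 1 (shut), then the shift along the world's x, y, z in units of 25 mm (1.0 is 25 mm), then the turn, a rotation vector about the world's x, y, z in rad. In form: [[gripper, dx, dy, dz, rx, ry, rz], ...]. A call has 1 to 20 rows; each row is the pose to reach, as a shift and turn from the pose commanded when the call began; what a row does not reach only later rows make up. A row lasts 1/12 s, in which the tool goes at most 41.7 mm and 7.16 degrees, less where a joint would pass 70% of its speed; a pose out of reach is approached as far as the arm can. A call with a gripper value outside its range is refused whole. The fingers move at their own pace and stop on an object; "squeeze" is the grip in N (left out, the last holds). Time passes only in rows, so rows that repeat a pose let the fingers close. It gives the time, the measured TCP pose, the force and the opening at its end, in the units of the state.
- robot.read_state(): the state, without advancing time (a new reading comes with each control period).
- robot.read_camera(name): name is "side" or "top" or "wrist"; returns a dict with "image" (480x640x3 uint8, red, green, blue), "fx", "fy", "cx", "cy" (pixels), "T" (4x4, takes a point from camera to world coordinates); the wrist camera has in their place "mount" (4x4, takes a point from camera to tool coordinates, whose origin is the TCP and whose axes are the flange's). Camera axes: x right, y down, z forward; pixel columns grow to the right and rows downward; lengths in m; the calibration is good to about 2 mm. A picture is of the moment at which its call begins: read the wrist's pose just before it. There is no depth.
- robot.close_job(): hands the job in, once; it reports no verdict.
The state is a dict: "t": time; "q": joint angles; "dq": joint speeds; "joint_torque": joint torques, N m; "tool_pos": TCP position; "orientation": TCP orientation; "force": force on the tool from outside, world axes, zero at the start; "wrist_torque": the same for the moment, N m; "opening": finger opening in m.
Only numpy, scipy, OpenCV 4.12 (cv2) and the standard library are available. Lean on these libraries where they do the work, as an engineer would, in place of code of your own. Each camera call takes 0.05 s, during which the arm holds its last target.

### The job

Pull the top drawer of the green tool chest wide open, take the spring tongs out of it, and with the tongs pick up the bronze flanged bush that stands on the drip tray; it has just been degreased, so nothing but the tongs may touch it and it must not be knocked over. Finish while still holding it in the closed tongs, upright and still, a good 10 cm above the bench, so that it can be looked over. Leave the drawer open and the other parts and tools where they are.

Things in the scene. Friction and masses are not known exactly. Their poses are not given: they have to be found in the camera images.
- chest: green steel tool chest with two drawers, fixed: 300 mm deep (x), 360 mm wide (y), 150 mm high; nothing stands on the front 150 mm of its top, fixed oddments up to 45 mm high behind that. Origin at the bottom of its front, in the middle of its width; x points to its back. The lower drawer has the same handle and is not needed.
- drawer_handle (a point): middle of the top drawer's bar handle: a level round bar 11 mm thick, 140 mm long, its centre line 35 mm out from the drawer's front (two thin posts, 119 mm apart) and 31 mm below the chest's top. Axes: x into the chest (the drawer pulls out along -x), y along the bar, z up.
- drawer (a joint): how far the top drawer is out: 0 shut, 0.21 fully out (m); starts 0 to 0.025. Wide open: over 0.15. About 1.5 N of friction; stays where left. Floor 33 mm below the handle's centre line, 86 mm above the bench; sides 39 mm above the floor, 324 mm apart. The tongs' centre line lies 90 to 130 mm behind the outer front face; a 24 mm high partition 194 mm behind it.
- tongs: steel spring tongs with red grips, on edge on the top drawer's floor (unseen until opened), about parallel to the handle bar, jaws towards +y. 213 mm long, 26 mm high, 0.085 kg, centre of mass about 90 mm from the pivot. Origin: underside, on the centre line below tongs_grip; x along the centre line to the jaws, z up, arms open along y. They move alike, so the centre line stays midway.
- tongs_grip (a point): where to hold the tongs: midway between the arms at the middle of the 70 mm long red grips, 95 mm from the pivot, 13 mm above the underside; axes as tongs. Outside width here: 55 mm at rest, 38 mm with the jaws on the bush. Springs press out, about 3 N an arm at rest, 9 N on the bush. Held 50 mm wide here, the jaws still pass the bush.
- tongs_jaw (a point): midway between the jaws, where the part is to sit: on the centre line 200 mm from the pivot, 105 mm from tongs_grip, 13 mm above the underside; axes as tongs. Each jaw is a shallow upright V plate 26 mm long, 26 mm high. Gap between them about 60 mm at rest, 40 mm when held 46 mm wide at the grips, 28 mm on the bush, 2 mm shut.
- tongs_left: the tongs' arm on their +y side. Origin at the underside, 95 mm from the pivot; it coincides with tongs when the jaws are on the bush, and is turned +0.09 rad about the pivot from there at rest.
- tongs_right: the tongs' arm on their -y side, likewise; turned -0.09 rad about the pivot at rest.
- bush: bronze-coloured flanged bush, a short tube standing on its flange on the drip tray: 46 mm high, 28 mm outside (bore 20 mm) above a flange 38 mm across and 6 mm high; about 0.11 kg. Origin at the middle of its underside, z up. The jaws close on the plain part above the flange. It, the pin and the bolt stand in three places about 100 mm apart in any order.
- tray: shallow aluminium drip tray, fixed to the bench: 170 mm (x) by 300 mm (y), rim 13 mm above the bench, floor 3 mm above it. Origin at the middle of its underside.
- pin: polished steel pin standing on the tray, 22 mm thick, 52 mm high; leave it. Origin at its underside.
- bolt: dark hexagon bolt standing on its head on the tray, 35 mm across, 55 mm high; leave it. Origin at its underside.
- tin: round brass-coloured tin on the bench in front of the chest's left end, 87 mm across, 41 mm high, so lower than the underside of the opened top drawer (82 mm); leave it. Origin at its underside.
- tape: roll of cream tape lying flat on the bench, 100 mm across, 24 mm high; leave it. Origin at its underside.
- washers: two big washers lying stacked on the bench, about 60 mm across, 8 mm high; leave them. Origin at the underside.
- pliers: pliers with teal grips lying on the bench beyond the tray, 170 mm long, 14 mm high; leave them. Origin near the joint, at the underside; x towards the jaws.
- file: flat file with a wooden handle lying on the bench at the right, 275 mm long, 24 mm high; leave it. Origin at the tang, at the underside; x towards the tip.
Not all that is in view belongs to the job. Of the things shaped like the bush, the bronze one is meant.

How it is judged:
By the outcome, as a careful person would: the job done as asked, in the order asked, and still so for the second after the job is handed in, while the arm keeps its last pose, push and grip.
It also fails if it takes over 59 s, if anything falls off the work surface, if the arm or the gripper's body presses on something with over 40 N, if the wrist force passes 120 N, or if a joint passes its speed limit or range.

## Working session

There is one attempt and no reset: what is moved stays moved. The work goes in short steps, Python scripts to look and compute and a tool call to move; the robot and the scene stay as the last step left them, time stands still between calls to the robot, and variables do not carry over. Pictures are saved under pics/ and viewed, and the job is handed in when it is done.

Besides the shell and the picture viewer there is one more tool, called after "Call:" as name(argument=value, ...) on one line, values as JSON. drive_tool: Moves the arm, as the interface text tells. Its arguments: {"type":"object","properties":{"increments":{"type":"array"},"squeeze":{"type":"number"}},"required":["increments"]}

```bash
ls; mkdir -p pics
python3 - <<'E'
from plant import robot
import cv2
s=robot.read_state();print({k:s[k] for k in s})
for n in ["side","top","wrist"]:
    c=robot.read_camera(n);cv2.imwrite(f"pics/a_{n}.png",c["image"][:,:,::-1]);print(n,c["fx"],c["fy"],c["cx"],c["cy"],c.get("T",c.get("mount")))
E
```

```text
pics
{'t': 0.0, 'q': array([-1.21939427e+00,  1.31179443e-01,  1.48924205e+00,  1.15289151e-05,
        1.52297175e+00, -8.53963174e-02]), 'dq': array([ 2.69688756e-04, -1.04279866e-03, -2.06461327e-04, -3.92159357e-04,
       -1.20455208e-03, -3.34296207e-05]), 'joint_torque': array([-4.46054764e-04, -5.59829879e+01, -4.91766715e+01,  7.68404338e-02,
        3.53247975e-02, -1.83717116e-04]), 'tool_pos': array([ 0.25367713, -0.54318197,  0.24259691]), 'orientation': array([-3.06522222e+00, -6.80291931e-01,  3.56940384e-04]), 'force': array([-0.02122597, -0.42049579,  1.67482788]), 'wrist_torque': array([0.03136665, 0.03324314, 0.01893124]), 'opening': 0.092799522972176}
side 466.2294894367168 466.2294894367168 319.39444378514384 236.0333042126086 [[-9.33757626e-01 -2.32578690e-01  2.72036484e-01  2.00198447e-01]
 [-3.57905987e-01  6.06789328e-01 -7.09725311e-01  8.63558931e-01]
 [-1.85164044e-06 -7.60074907e-01 -6.49835468e-01  8.40951374e-01]
 [ 0.00000000e+00  0.00000000e+00  0.00000000e+00  1.00000000e+00]]
top 566.581913438278 566.581913438278 317.11029911168043 238.6092665405043 [[ 0.01159763 -0.99593868  0.08928402  0.38558209]
 [-0.99984115 -0.01034172  0.01451618  0.05114489]
 [-0.01353388 -0.08943819 -0.99590042  1.50840978]
 [ 0.          0.          0.          1.        ]]
wrist 333.99296798004315 333.99296798004315 323.4591912959032 240.22954436020223 [[ 5.64749201e-04 -9.54086378e-01 -2.99531076e-01  8.40925674e-02]
 [ 9.99999260e-01  2.16180289e-04  1.19685115e-03 -8.90612513e-04]
 [-1.07714667e-03 -2.99531530e-01  9.54085794e-01 -1.40933469e-01]
 [ 0.00000000e+00  0.00000000e+00  0.00000000e+00  1.00000000e+00]]
```

View pics/a_side.png

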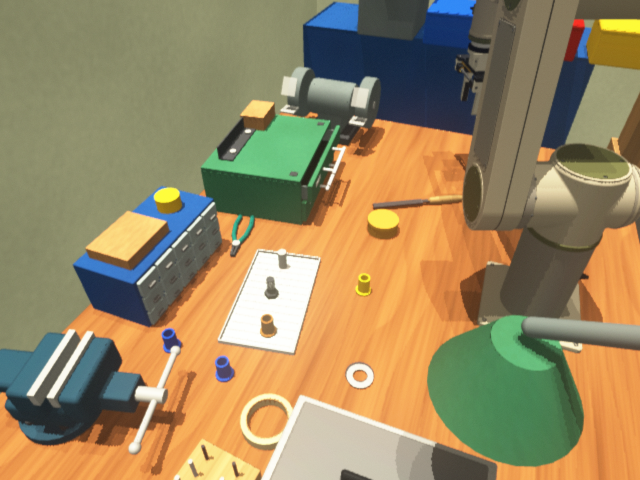

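View pics/a_top.png

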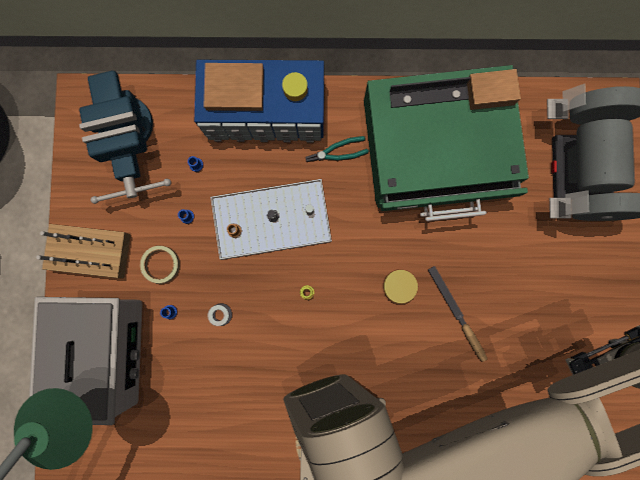

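View pics/a_wrist.png

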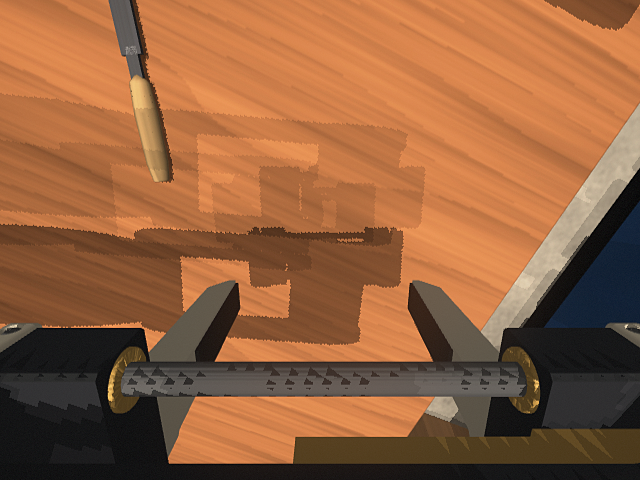

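The side view has the bronze bush near (267,325) on the tray and the top view has it at (234,231). The other bush shapes are yellow at top (307,293) and blue at (195,164), (186,216) and (169,312). Only the one at (234,231) is bronze and on the tray. I'll check it in an enlarged crop.

```bash
cat > h.py <<'E'
import cv2,numpy as np
from scipy.spatial.transform import Rotation as R
from plant import robot
def cam(n):
    s=robot.read_state(); c=robot.read_camera(n)
    if n=="wrist":
        T=np.eye(4);T[:3,:3]=R.from_rotvec(s["orientation"]).as_matrix();T[:3,3]=s["tool_pos"];c["T"]=T@c["mount"]
    return c
def pix(c,u,v,z):
    d=c["T"][:3,:3]@np.array([(u-c["cx"])/c["fx"],(v-c["cy"])/c["fy"],1]);o=c["T"][:3,3]
    return o+d*(z-o[2])/d[2]
def proj(c,P):
    P=np.atleast_2d(P);q=(P-c["T"][:3,3])@c["T"][:3,:3]
    return np.c_[c["fx"]*q[:,0]/q[:,2]+c["cx"],c["fy"]*q[:,1]/q[:,2]+c["cy"]]
def crop(c,name,u0,v0,u1,v1,k):
    im=c["image"][v0:v1,u0:u1,::-1];cv2.imwrite("pics/"+name,cv2.resize(im,None,fx=k,fy=k,interpolation=cv2.INTER_CUBIC))
def tri(obs):
    A=[];b=[]
    for c,u,v in obs:
        d=c["T"][:3,:3]@np.array([(u-c["cx"])/c["fx"],(v-c["cy"])/c["fy"],1]);d/=np.linalg.norm(d);M=np.eye(3)-np.outer(d,d)
        A.append(M);b.append(M@c["T"][:3,3])
    x,r,_,_=np.linalg.lstsq(np.vstack(A),np.hstack(b),rcond=None);return x,r
E
python3 - <<'E'
from h import *
c=cam("top");crop(c,"b_chest.png",350,60,550,220,4);crop(c,"b_tray.png",200,170,340,270,5)
c=cam("side");crop(c,"b_schest.png",200,100,360,220,5);crop(c,"b_stray.png",210,240,330,360,5)
E
```

```text
(no output)
```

View pics/b_chest.png

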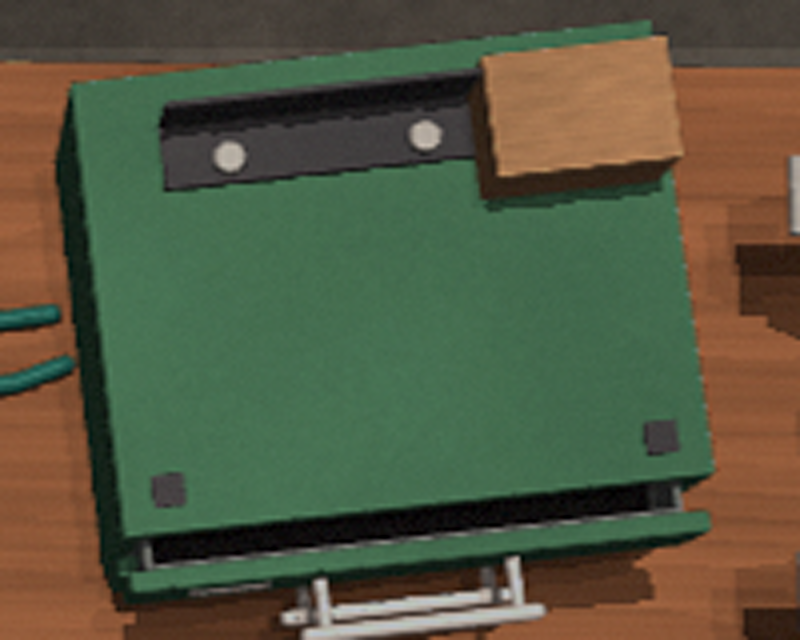

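View pics/b_tray.png

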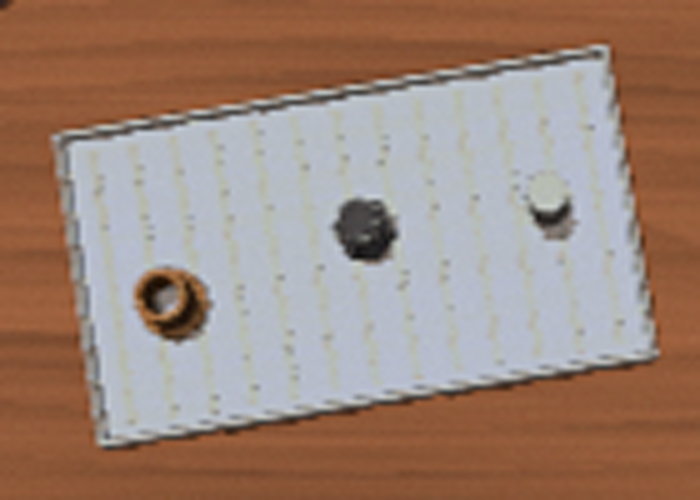

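View pics/b_schest.png

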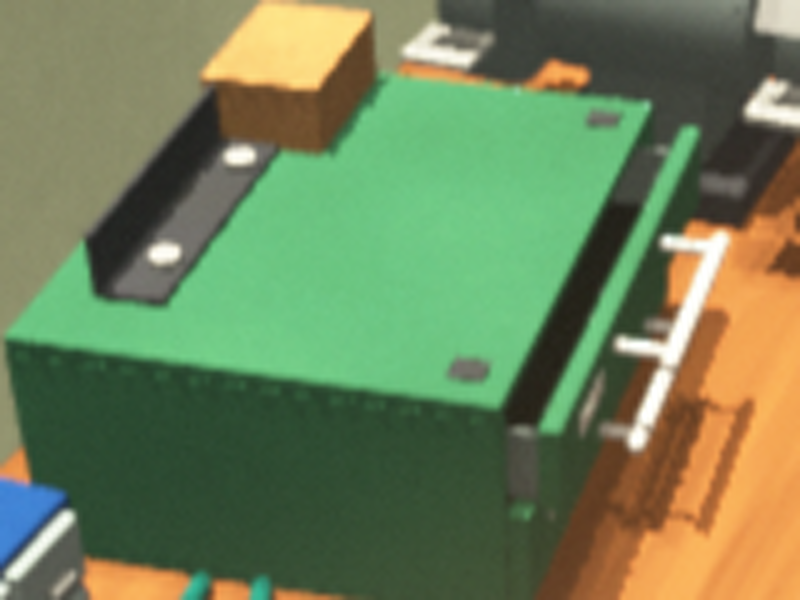

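View pics/b_stray.png

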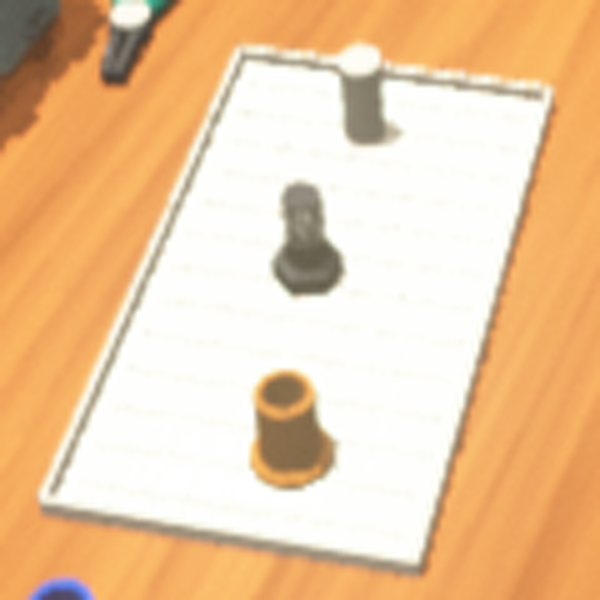

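Run:
```python
from h import *
t=cam("top");s=cam("side")
a=tri([(t,426.2,218.2),(s,327.4,188)]);b=tri([(t,485.3,212.3),(s,344.6,148)]);print("bar",a,b)
print("bar z .119",pix(t,426.2,218.2,.119),pix(t,485.3,212.3,.119),pix(s,327.4,188,.119),pix(s,344.6,148,.119))
l=pix(t,380.5,194.25,.15);r=pix(t,528,178,.15);print("chest",l,r,np.linalg.norm(l-r),pix(s,300,181.6,.15),pix(s,330,120.5,.15))
print("bush",tri([(t,232.4,229.4),(s,267.2,318.6)]),pix(t,232.4,229.4,.049),pix(s,267.2,318.6,.049))
print("pin",pix(t,310,207.6,.055),"bolt",pix(t,271.6,213,.058))
for p in [(213,197.5),(321,180),(331,241),(221,258.5)]: print("tray",pix(t,*p,.013))
print("tin",pix(t,401,286,.041)); print("file",pix(t,432,268,.01),pix(t,483,358,.02))
```

```text
bar (array([ 0.57785134, -0.20609756,  0.05651984]), array([8.92679291e-05])) (array([ 0.57975538, -0.34261607,  0.11706033]), array([1.8974814e-10]))
bar z .119 [ 0.56342103 -0.19681234  0.119     ] [ 0.57949412 -0.34206469  0.119     ] [ 0.55384776 -0.11969231  0.119     ] [ 0.57872871 -0.33938577  0.119     ]
chest [ 0.61676725 -0.08126177  0.15      ] [ 0.65982064 -0.43738801  0.15      ] 0.35871923672142386 [ 0.61646429 -0.07932649  0.15      ] [ 0.66198875 -0.43638353  0.15      ]
bush (array([0.53931085, 0.29343143, 0.04573158]), array([1.56437574e-06])) [0.53813435 0.29256781 0.049     ] [0.53879206 0.29597727 0.049     ]
pin [0.5962905  0.09167353 0.055     ] bolt [0.58082293 0.19064946 0.058     ]
tray [0.6271311  0.35265734 0.013     ]
tray [0.67714534 0.06436289 0.013     ]
tray [0.51367337 0.0360822  0.013     ]
tray [0.46412657 0.32683584 0.013     ]
tin [ 0.39681724 -0.14500125  0.041     ]
file [ 0.44528145 -0.23077642  0.01      ] [ 0.21436535 -0.35855021  0.02      ]
```

The crop confirms the bronze bush: it stands on the tray at the +y end, with the bolt and pin to its right. The handle is near (0.571,-0.269), the chest yaw is about 0.12 and the bush is near (0.538,0.293). Next I move above the handle.

Call:
drive_tool(increments=[[0, 12.7, 11, 0.3, 0, 0, 1.253], [0, 12.7, 11, 0.3, 0, 0, 1.253], [0, 12.7, 11, 0.3, 0, 0, 1.253], [0, 12.7, 11, 0.3, 0, 0, 1.253], [0, 12.7, 11, 0.3, 0, 0, 1.253], [0, 12.7, 11, 0.3, 0, 0, 1.253], [0, 12.7, 11, 0.3, 0, 0, 1.253], [0, 12.7, 11, 0.3, 0, 0, 1.253], [0, 12.7, 11, 0.3, 0, 0, 1.253], [0.3, 12.7, 11, 0.3, 0, 0, 1.253], [0.72, 12.7, 11, 0.3, 0, 0, 1.253], [0.72, 12.7, 11, 0.3, 0, 0, 1.253], [0.72, 12.7, 11, 0.3, 0, 0, 1.253], [0.72, 12.7, 11, 0.3, 0, 0, 1.253], [0.72, 12.7, 11, 0.3, 0, 0, 1.253]], squeeze=30)

```text
t: 1.6
tool_pos: [0.5703, -0.27, 0.2512]
orientation: [-2.089, -2.347, 0.001]
force: [0.1, 0.8, 0.5]
opening: 0.0576
```

Run:
```python
from h import *
s=robot.read_state();print(s["tool_pos"],s["q"],s["opening"]);print(R.from_rotvec(s["orientation"]).as_matrix())
c=cam("wrist");cv2.imwrite("pics/c_w.png",c["image"][:,:,::-1])
p=s["tool_pos"]+R.from_rotvec(s["orientation"]).as_matrix()[:,2]*(s["tool_pos"][2]-.119);print(p,proj(c,p))
```

```text
[ 0.5703326  -0.2700155   0.25115071] [-5.23198789e-01  2.10985395e-01  1.38479864e+00 -3.56331836e-04
  1.54590975e+00 -6.39393615e-01] 0.057552108593211256
[[-1.15942395e-01  9.93255904e-01 -2.65587643e-04]
 [ 9.93255914e-01  1.15942327e-01 -2.58038722e-04]
 [-2.25505635e-04 -2.93714124e-04 -9.99999931e-01]]
[ 0.5702975  -0.2700496   0.11900001] [[323.40433548 238.85897167]]
```

View pics/c_w.png

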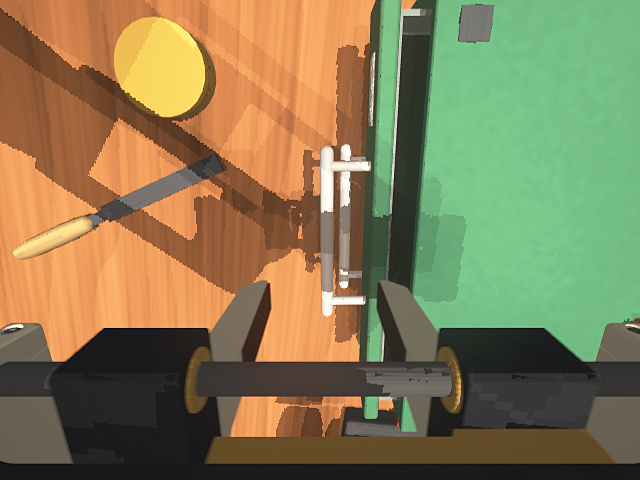

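The picture shows the top bar running from (327,150) to (327,312), parallel to the image columns. The point below the TCP projects to (323,239), so the tool is almost centred on the bar.

Run:
```python
from h import *
s=robot.read_state()
c=cam("wrist")
a=pix(c,327.5,150,.119);b=pix(c,327,312,.119);print(a,b,(a+b)/2,np.linalg.norm(a-b),np.arctan2(-(a-b)[0],(a-b)[1]))
print(s["tool_pos"],((a+b)/2-s["tool_pos"])/.025)
```

```text
[ 0.56499646 -0.1966515   0.119     ] [ 0.5818414  -0.33961266  0.119     ] [ 0.57341893 -0.26813208  0.119     ] 0.1439501434354735 0.11728799878969569
[ 0.5703645  -0.26999348  0.25121936] [ 0.12217717  0.07445595 -5.28877444]
```

Call:
drive_tool(increments=[[0.71, 0.08, 0, 0, 0, 0, 0], [0.71, 0.08, 0, 0, 0, 0, 0], [0.71, 0.08, 0, 0, 0, 0, 0], [0.71, 0.08, 0, 0, 0, 0, 0], [0.71, 0.08, 0, 0, 0, 0, 0], [0.71, 0.08, 0, -1.3, 0, 0, 0], [0.71, 0.08, 0, -2.2, 0, 0, 0], [0.71, 0.08, 0, -2.8, 0, 0, 0], [0.71, 0.08, 0, -3.3, 0, 0, 0], [0.71, 0.08, 0, -3.3, 0, 0, 0]])

```text
t: 2.53
tool_pos: [0.5718, -0.2677, 0.1651]
orientation: [-2.082, -2.346, 0.002]
force: [-0.5, -0.0, 0.0]
opening: 0.0272
```

Run:
```python
from h import *
c=cam("wrist");cv2.imwrite("pics/d_w.png",c["image"][:,:,::-1])
```

```text
(no output)
```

View pics/d_w.png

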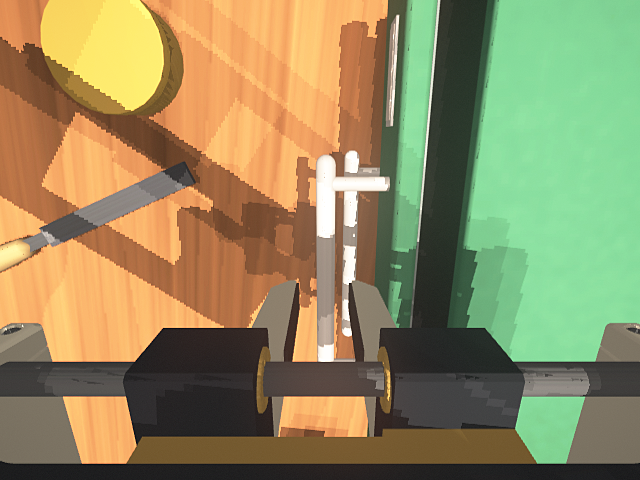

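The bar (column 326) sits between the finger tips (columns 297 and 350). I'll descend and grip it.

Call:
drive_tool(increments=[[0.71, 0.05, 0, -0.9, 0, 0, 0], [0.71, 0.05, 0, -1.67, 0, 0, 0], [0.71, 0.05, 0, -1.67, 0, 0, 0], [0.85, 0.05, 0, -1.67, 0, 0, 0], [1, 0.05, 0, -1.67, 0, 0, 0], [1, 0.05, 0, -1.67, 0, 0, 0], [1, 0.05, 0, -1.67, 0, 0, 0], [1, 0.05, 0, -1.67, 0, 0, 0]])

```text
t: 3.25
tool_pos: [0.5756, -0.2693, 0.1291]
orientation: [2.083, 2.347, 0.001]
force: [-0.9, 0.4, 6.6]
opening: 0.0099
```

Call:
drive_tool(increments=[[1, -0.3, -0.035, 0, 0, 0, 0], [1, -0.8, -0.09, 0, 0, 0, 0], [1, -1.3, -0.15, 0, 0, 0, 0], [1, -1.8, -0.21, 0, 0, 0, 0], [1, -2.3, -0.27, 0, 0, 0, 0], [1, -2.8, -0.33, 0, 0, 0, 0], [1, -3.3, -0.39, 0, 0, 0, 0], [1, -3.8, -0.45, 0, 0, 0, 0], [1, -4.3, -0.51, 0, 0, 0, 0], [1, -4.8, -0.57, 0, 0, 0, 0], [1, -5.3, -0.62, 0, 0, 0, 0], [1, -5.8, -0.68, 0, 0, 0, 0], [1, -6.3, -0.74, 0, 0, 0, 0], [1, -6.7, -0.79, 0, 0, 0, 0], [1, -7.0, -0.82, 0, 0, 0, 0], [1, -7.15, -0.84, 0, 0, 0, 0], [1, -7.15, -0.84, 0, 0, 0, 0], [1, -7.15, -0.84, 0, 0, 0, 0]])

```text
t: 4.75
tool_pos: [0.3962, -0.2909, 0.1291]
orientation: [2.083, 2.346, -0.001]
force: [-1.3, -0.4, 9.4]
opening: 0.0098
```

Run:
```python
from h import *
c=cam("side");cv2.imwrite("pics/e_s.png",c["image"][:,:,::-1])
c=cam("top");cv2.imwrite("pics/e_t.png",c["image"][:,:,::-1])
```

```text
(no output)
```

View pics/e_s.png

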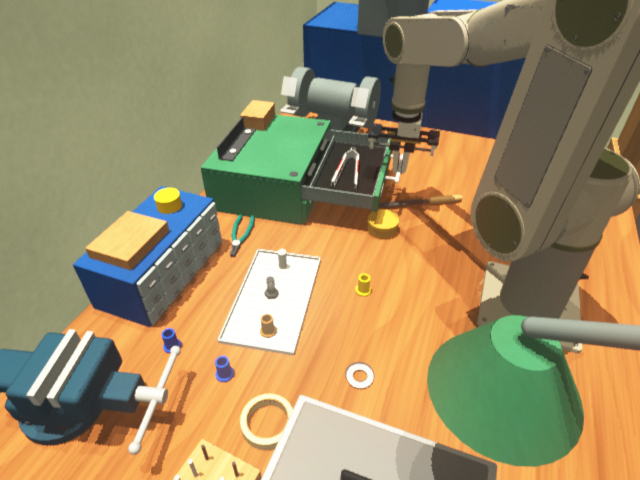

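View pics/e_t.png

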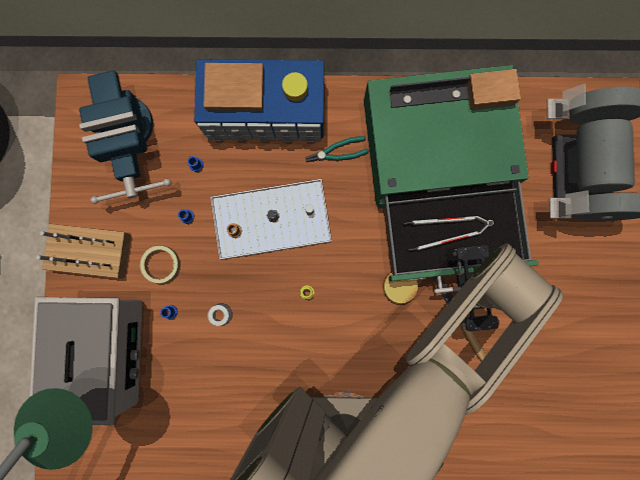

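The drawer is out about 0.18 m and the tongs are visible on its floor, with the pivot at top (490,223) and the jaws towards +y. I'll open the fingers only slightly, so they don't push the drawer, then rise.

Call:
drive_tool(increments=[[0.71, 0, 0, 0, 0, 0, 0], [0.71, 0, 0, 0, 0, 0, 0], [0.71, 0, 0, 0, 0, 0, 0], [0.71, 0, 0, 0.3, 0, 0, 0], [0.71, 0, 0, 1, 0, 0, 0], [0.71, 0, 0, 2, 0, 0, 0], [0.71, 0, 0, 3.2, 0, 0, 0], [0.71, 0, 0, 4.4, 0, 0, 0], [0.4, 1, 0.3, 5, 0, 0, 0], [0, 2, 0.6, 5, 0, 0, 0], [0, 2, 0.6, 5, 0, 0, 0], [0, 2, 0.6, 5, 0, 0, 0], [0, 2, 0.6, 5, 0, 0, 0]])

```text
t: 5.93
tool_pos: [0.4453, -0.2744, 0.2514]
orientation: [-2.084, -2.349, 0.001]
force: [0.2, 0.3, 0.9]
opening: 0.0557
```

Run:
```python
from h import *
s=robot.read_state();print(s["tool_pos"],s["opening"])
c=cam("wrist");cv2.imwrite("pics/f_w.png",c["image"][:,:,::-1])
c=cam("top");crop(c,"f_t.png",370,170,550,300,4)
```

```text
[ 0.44526339 -0.27442662  0.25140208] 0.05573729728671163
```

View pics/f_w.png

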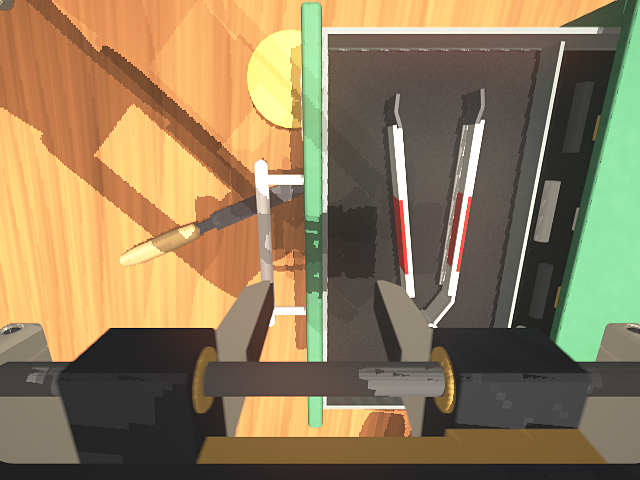

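View pics/f_t.png

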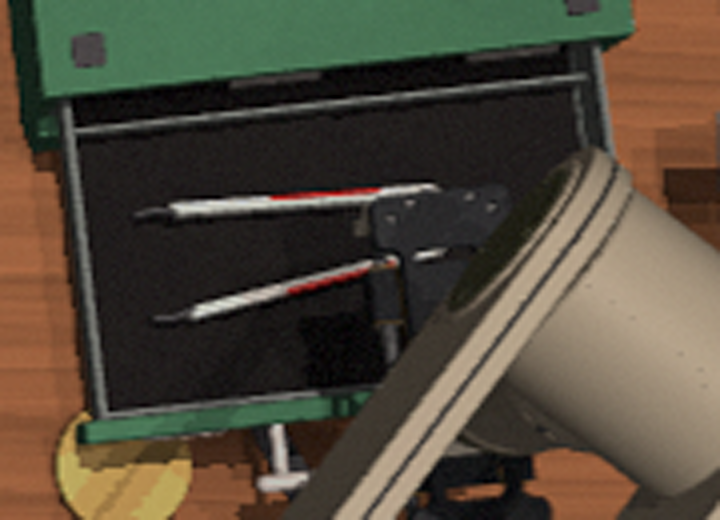

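The drawer is open and the tongs lie with their red grips at about rows 200-270, columns 400 and 465, jaws towards +y. I'll move over them for a centred measurement.

Call:
drive_tool(increments=[[0, 1.5, 0.2, 0, 0, 0, 0], [0, 3, 0.3, 0, 0, 0, 0], [0, 3.4, 0.4, 0, 0, 0, 0], [0, 3.4, 0.4, 0, 0, 0, 0], [0, 3.4, 0.4, 0, 0, 0, 0], [0, 3.4, 0.4, 0, 0, 0, 0], [0, 3.4, 0.4, 0, 0, 0, 0]])

```text
t: 6.62
tool_pos: [0.5297, -0.2652, 0.2522]
orientation: [2.087, 2.348, -0.001]
force: [-1.6, -0.2, 0.2]
opening: 0.0928
```

Run:
```python
from h import *
s=robot.read_state();print(s["tool_pos"],s["opening"])
c=cam("wrist");crop(c,"g_w.png",220,60,420,360,2);cv2.imwrite("pics/g_full.png",c["image"][:,:,::-1])
```

```text
[ 0.52971344 -0.26516002  0.25215561] 0.09279299170958262
```

View pics/g_w.png

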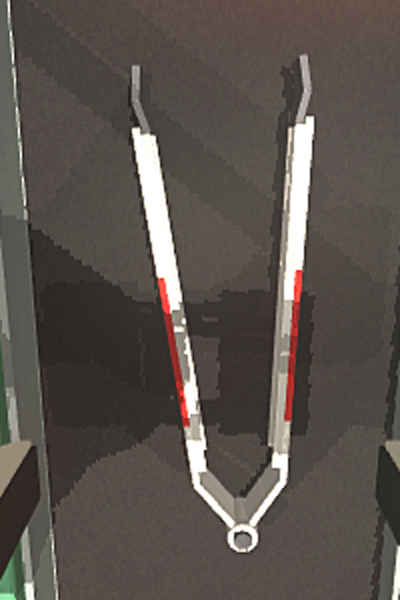

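View pics/g_full.png

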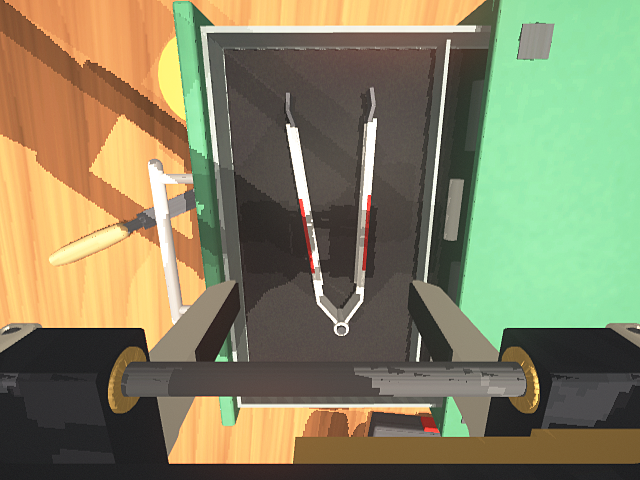

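Run:
```python
from h import *
s=robot.read_state();c=cam("wrist")
P=lambda u,v,z=.112:pix(c,u,v,z)
piv=P(341.5,329);jl=P(288,93);jr=P(372,87.5);gl=P(305.5,235);gr=P(368.5,232.5)
j=(jl+jr)/2;g=(gl+gr)/2;print("piv",piv,"tips",jl,jr,"mid",j,"grip",gl,gr,g)
d=(j-piv)[:2];L=np.linalg.norm(d);print("L",L,"yaw",np.arctan2(d[1],d[0]),"width",np.linalg.norm(gl-gr),np.linalg.norm(jl-jr))
gp=piv[:2]+d/L*.095;print("grip from pivot",gp, (gp-s["tool_pos"][:2])/.025)
M=R.from_rotvec(s["orientation"]).as_matrix();print("tool y yaw",np.arctan2(M[1,1],M[0,1]),M[:,2])
for p in[(300,199),(313,272),(369.5,195),(365,270)]:print((P(*p)-piv)[:2]@d/L)
c2=cam("top");print(proj(c2,np.r_[gp,.112]))
```

```text
piv [ 0.55822322 -0.35592922  0.112     ] tips [ 0.48893435 -0.15339777  0.112     ] [ 0.55294829 -0.14184299  0.112     ] mid [ 0.52094132 -0.14762038  0.112     ] grip [ 0.51413256 -0.26602984  0.112     ] [ 0.5687184  -0.25723031  0.112     ] [ 0.54142548 -0.26163007  0.112     ]
L 0.21161878737275439 yaw 1.747895414210498 width 0.05529056036732979 0.06504842061114317
grip from pivot [ 0.54148661 -0.26241512] [0.46535549 0.10927601]
tool y yaw 0.11792359302765655 [ 1.28655910e-04 -3.29264264e-04 -9.99999938e-01]
0.1283615721087245
0.06082740485293407
0.12832219018608332
0.060019282977458184
[[452.36330586 227.62761278]]
```

The pivot and grip-edge measurements agree: the grip point is (0.5415,-0.262) and the tongs' yaw is 1.748, so the tool turns +0.06. I'll align and descend.

Call:
drive_tool(increments=[[0, 0.47, 0.12, 0, 0, 0, 0.06], [0, 0.47, 0.12, -1, 0, 0, 0.06], [0, 0.47, 0.12, -2.2, 0, 0, 0.06], [0, 0.47, 0.12, -3.3, 0, 0, 0.06], [0, 0.47, 0.12, -4.2, 0, 0, 0.06], [0, 0.47, 0.12, -4.8, 0, 0, 0.06], [0, 0.47, 0.12, -5.1, 0, 0, 0.06], [0, 0.47, 0.12, -5.1, 0, 0, 0.06], [0, 0.47, 0.12, -5.1, 0, 0, 0.06]])

```text
t: 7.52
tool_pos: [0.5426, -0.2619, 0.125]
orientation: [2.014, 2.411, 0.0]
force: [0.4, -0.2, 0.9]
opening: 0.0931
```

Run:
```python
from h import *
s=robot.read_state();print(s["tool_pos"],s["opening"])
c=cam("wrist");cv2.imwrite("pics/h_w.png",c["image"][:,:,::-1])
```

```text
[ 0.54263328 -0.26188229  0.12504695] 0.0931341514219483
```

View pics/h_w.png

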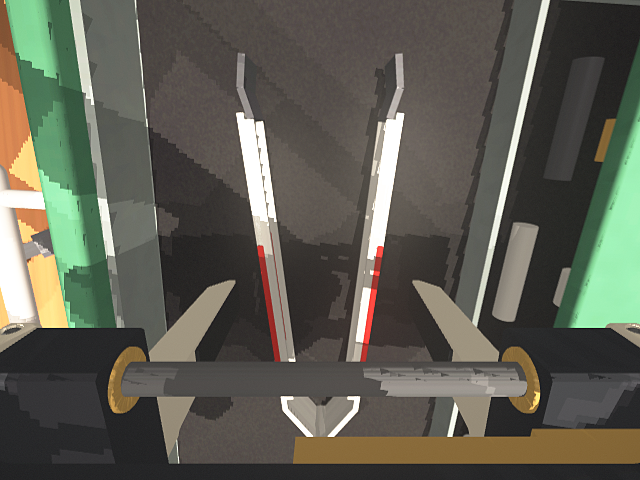

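The view is symmetric: grips are centred between the fingers at columns 235 and 415. I'll go down the last 10 mm and close to about 49 mm.

Call:
drive_tool(increments=[[0, -0.04, 0, -0.2, 0, 0, 0], [0, -0.04, 0, -0.4, 0, 0, 0], [0.2, -0.04, 0, -0.4, 0, 0, 0], [0.4, -0.04, 0, -0.4, 0, 0, 0], [0.48, -0.04, 0, -0.4, 0, 0, 0], [0.48, -0.04, 0, -0.4, 0, 0, 0], [0.48, -0.04, 0, -0.4, 0, 0, 0], [0.48, -0.04, 0, -0.4, 0, 0, 0], [0.48, -0.04, 0, -0.4, 0, 0, 0]], squeeze=30)

```text
t: 8.32
tool_pos: [0.5416, -0.2617, 0.1146]
orientation: [2.014, 2.411, 0.0]
force: [-0.7, 0.6, 1.5]
opening: 0.0518
```

Run:
```python
from h import *
s=robot.read_state();print(s["tool_pos"],s["opening"])
c=cam("wrist");cv2.imwrite("pics/i_w.png",c["image"][:,:,::-1])
```

```text
[ 0.54163865 -0.26165156  0.1145583 ] 0.051790752123362926
```

View pics/i_w.png

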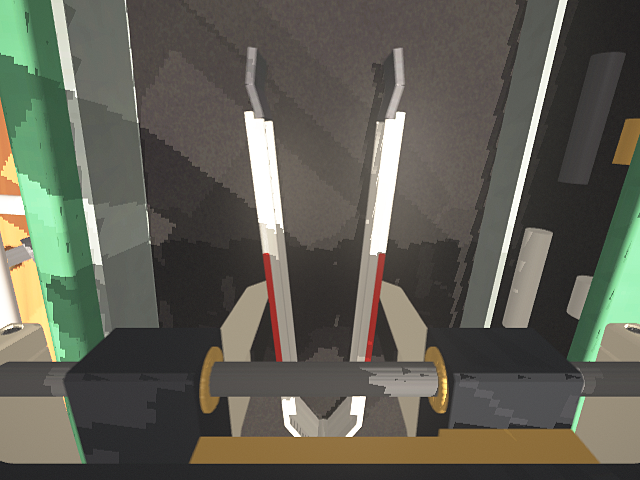

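Call:
drive_tool(increments=[[0.51, 0, 0, 0, 0, 0, 0], [0.51, 0, 0, 0, 0, 0, 0], [0.51, 0, 0, 0, 0, 0, 0], [0.51, 0, 0, 0, 0, 0, 0], [0.51, 0, 0, 0.2, 0, 0, 0], [0.51, 0, 0, 0.5, 0, 0, 0], [0.51, 0, 0, 0.8, 0, 0, 0], [0.51, 0, 0, 0.8, 0, 0, 0]])

```text
t: 9.03
tool_pos: [0.5428, -0.2624, 0.1369]
orientation: [2.012, 2.408, 0.001]
force: [0.3, 0.1, -0.2]
opening: 0.0457
```

Run:
```python
from h import *
s=robot.read_state();print(s["tool_pos"],s["opening"])
c=cam("wrist");cv2.imwrite("pics/j_w.png",c["image"][:,:,::-1])
```

```text
[ 0.54275534 -0.2623591   0.1369292 ] 0.0457407656574827
```

View pics/j_w.png

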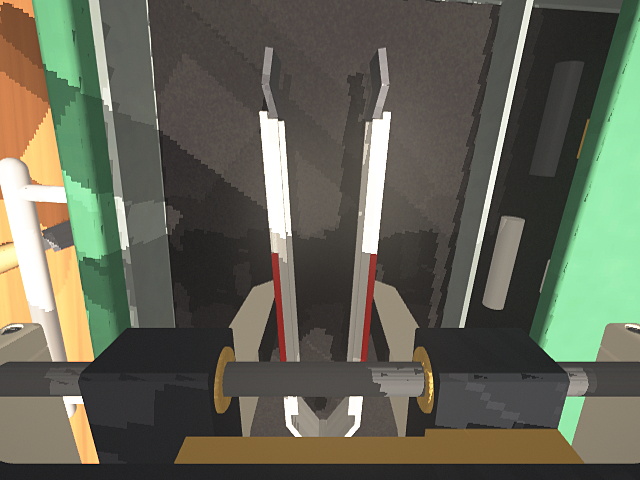

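The tongs came up with the fingers and are clear of the floor. I'll lift clear of the drawer, then swing over the tray.

Call:
drive_tool(increments=[[0.49, 0, 0, 0.7, 0, 0, 0], [0.49, 0, 0, 1.6, 0, 0, 0], [0.49, 0, 0, 2.6, 0, 0, 0], [0.49, 0, 0, 3.6, 0, 0, 0], [0.49, 0, 0, 4.5, 0, 0, 0], [0.49, 0, 0.3, 5, 0, 0, 0], [0.49, -0.2, 1.0, 5, 0, 0, -0.07], [0.49, -0.4, 2.0, 5, 0, 0, -0.16], [0.49, -0.6, 3.2, 5, 0, 0, -0.26], [0.49, -0.9, 4.4, 5, 0, 0, -0.36], [0.49, -1.1, 5.6, 5, 0, 0, -0.46], [0.49, -1.4, 6.8, 5, 0, 0, -0.56], [0.49, -1.6, 8.0, 5, 0, 0, -0.66], [0.49, -1.8, 9.2, 5, 0, 0, -0.76], [0.49, -2.1, 10.4, 5, 0, 0, -0.84], [0.49, -2.3, 11.4, 5, 0, 0, -0.9], [0.49, -2.5, 12.2, 5, 0, 0, -0.94], [0.49, -2.6, 12.8, 5, 0, 0, -0.96], [0.49, -2.6, 13, 5, 0, 0, -0.96], [0.49, -2.6, 13, 5, 0, 0, -0.96]])

```text
t: 10.75
tool_pos: [0.4762, 0.0645, 0.259]
orientation: [-2.898, -1.213, 0.0]
force: [-0.1, 0.1, -0.6]
opening: 0.0476
```

Call:
drive_tool(increments=[[0.49, -0.1, 0.5, 0, 0, 0, -0.04], [0.49, -0.3, 1.4, 0, 0, 0, -0.1], [0.49, -0.5, 2.6, 0, 0, 0, -0.18], [0.49, -0.7, 3.8, 0, 0, 0, -0.26], [0.49, -1.0, 5.0, 0, 0, 0, -0.34], [0.49, -1.2, 6.2, 0, 0, 0, -0.41], [0.49, -1.4, 7.2, 0, 0, 0, -0.46], [0.49, -1.6, 7.8, 0, 0, 0, -0.488], [0.49, -1.6, 8, 0, 0, 0, -0.488], [0.49, -1.6, 8, 0, 0, 0, -0.488], [0.49, -1.6, 8, 0, 0, 0, -0.488]])

```text
t: 11.67
tool_pos: [0.4371, 0.2623, 0.2591]
orientation: [3.105, 0.474, -0.0]
force: [0.2, -1.0, -1.2]
opening: 0.048
```

Run:
```python
from h import *
s=robot.read_state();print(s["tool_pos"],s["opening"],s["q"])
M=R.from_rotvec(s["orientation"]).as_matrix();print("tool x yaw",np.arctan2(M[1,0],M[0,0]),M[:,2])
c=cam("wrist");cv2.imwrite("pics/k_w.png",c["image"][:,:,::-1])
c=cam("side");cv2.imwrite("pics/k_s.png",c["image"][:,:,::-1])
```

```text
[0.43708563 0.26232679 0.2590973 ] 0.047967251978832164 [ 4.40388942e-01 -1.21207156e-01  1.71251602e+00 -6.48971564e-04
  1.55080258e+00  1.70832576e+00]
tool x yaw 0.3028724995536278 [-1.92692413e-04 -8.08087868e-04 -9.99999655e-01]
```

View pics/k_w.png

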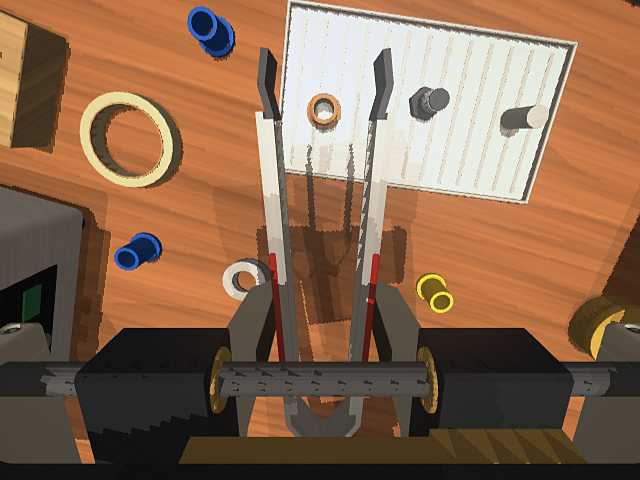

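View pics/k_s.png

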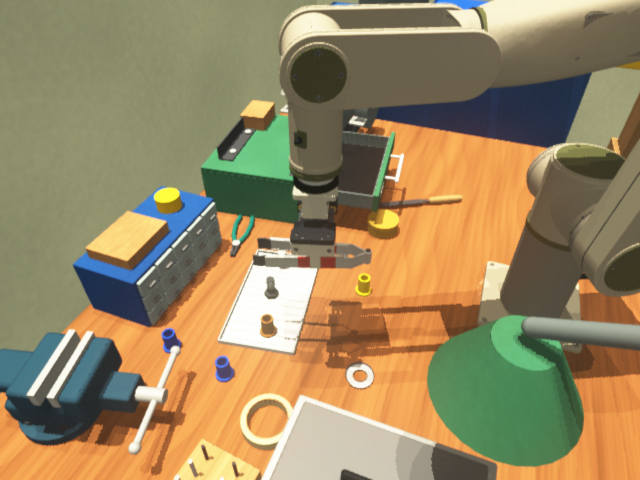

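The tongs hang level with the jaws at columns 268 and 383. The bush shows at (323,111) between them, so the approach is nearly aligned. Measuring now.

Run:
```python
from h import *
c=cam("wrist");crop(c,"l_w.png",240,30,420,150,4)
```

View pics/l_w.png

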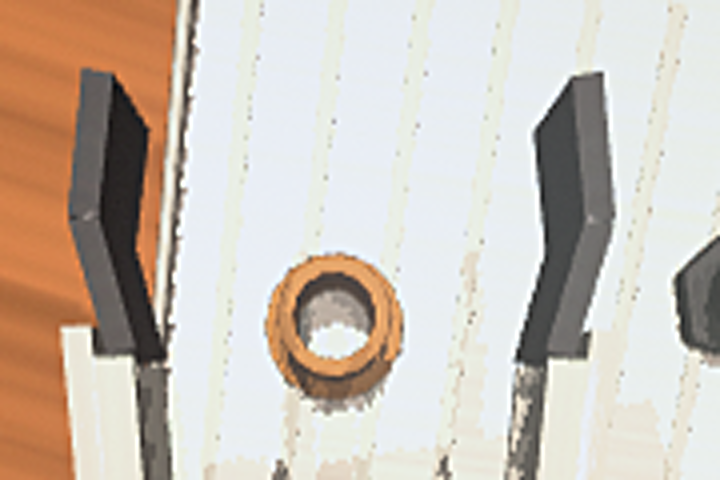

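Run:
```python
from h import *
s=robot.read_state();c=cam("wrist")
z=s["tool_pos"][2]-.0026
j=pix(c,325.75,83.6,z);b=pix(c,324,108.3,.049);M=R.from_rotvec(s["orientation"]).as_matrix()
print("jaw",j,"tool-frame",M.T@(j-s["tool_pos"]),"bush",b)
jl=pix(c,262,83.5,z);jr=pix(c,389.5,83.7,z);print(np.linalg.norm(jl-jr))
print("units",(b-j)/.025, "in tool",M.T@(b-j))
```

```text
jaw [0.53592746 0.2926011  0.25673678] tool-frame [0.10338555 0.00012497 0.00259366] bush [0.54159797 0.29442689 0.049     ]
0.050060285770262815
units [ 0.22682031  0.07303138 -8.30947122] in tool [ 5.96969344e-03 -1.38961406e-04  2.07736375e-01]
```

Call:
drive_tool(increments=[[0.49, 0.15, 0.05, -0.5, 0, 0, 0], [0.49, 0.15, 0.05, -1.4, 0, 0, 0], [0.49, 0.15, 0.05, -2.4, 0, 0, 0], [0.49, 0.15, 0.05, -3.4, 0, 0, 0], [0.49, 0.15, 0.05, -4.3, 0, 0, 0], [0.49, 0.15, 0.05, -5.0, 0, 0, 0], [0.49, 0.15, 0.05, -5.4, 0, 0, 0], [0.49, 0.15, 0.05, -5.5, 0, 0, 0], [0.49, 0.15, 0.05, -5.5, 0, 0, 0], [0.49, 0.15, 0.05, -5.5, 0, 0, 0]])

```text
t: 12.7
tool_pos: [0.441, 0.2647, 0.1228]
orientation: [-3.106, -0.472, -0.002]
force: [0.1, 0.4, 0.2]
opening: 0.0477
```

Run:
```python
from h import *
c=cam("wrist");crop(c,"m_w.png",240,30,420,150,4)
c=cam("side");crop(c,"m_s.png",210,220,370,340,5)
```

```text
(no output)
```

View pics/m_w.png

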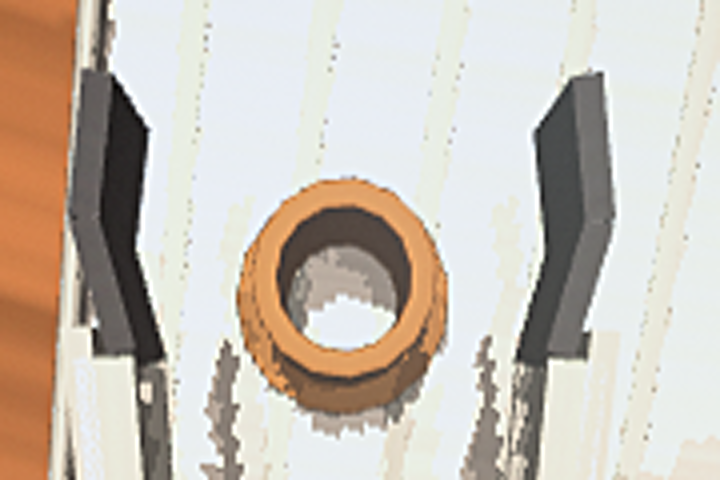

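View pics/m_s.png

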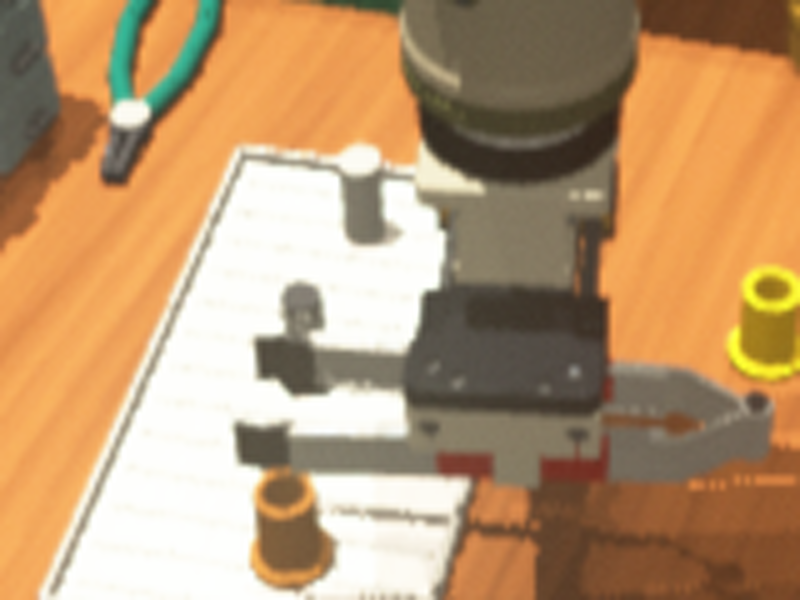

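Run:
```python
from h import *
s=robot.read_state();c=cam("wrist")
z=s["tool_pos"][2]-.0026
j=pix(c,325.75,83.6,z);b=pix(c,325.9,99.75,.049);M=R.from_rotvec(s["orientation"]).as_matrix()
print(s["tool_pos"],M[:,2],"jaw",j,"bush",b,"units",(b-j)/.025,"in tool",M.T@(b-j))
```

```text
[0.44138398 0.26501227 0.12343605] [ 0.00234599  0.0010867  -0.99999666] jaw [0.54017687 0.29563298 0.12083605] bush [0.54139233 0.29536869 0.049     ] units [ 0.04861819 -0.01057187 -2.873442  ] in tool [0.00089786 0.00063805 0.07183837]
```

The jaws are aligned with the bush to about 1 mm and open wider than it. I'll descend in stages.

Call:
drive_tool(increments=[[0.49, 0.04, 0, -0.4, 0, 0, 0], [0.49, 0.04, 0, -1.0, 0, 0, 0], [0.49, 0.04, 0, -1.6, 0, 0, 0], [0.49, 0.04, 0, -2.0, 0, 0, 0], [0.49, 0.04, 0, -2.0, 0, 0, 0], [0.49, 0.04, 0, -2.0, 0, 0, 0]])

```text
t: 13.35
tool_pos: [0.4409, 0.2644, 0.0713]
orientation: [3.105, 0.472, -0.002]
force: [-0.4, -0.1, -1.4]
opening: 0.0476
```

Run:
```python
from h import *
s=robot.read_state();print(s["tool_pos"],R.from_rotvec(s["orientation"]).as_matrix()[:,2])
c=cam("wrist");crop(c,"n_w.png",240,30,420,150,4)
```

```text
[0.44086183 0.2643718  0.07130714] [-1.34771470e-03 -6.15434092e-04 -9.99998902e-01]
```

View pics/n_w.png

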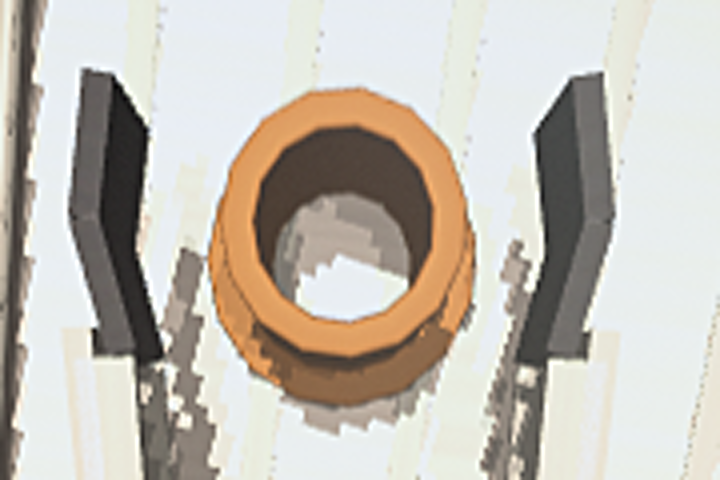

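Run:
```python
from h import *
s=robot.read_state();c=cam("wrist")
z=s["tool_pos"][2]-.0026
j=pix(c,325.75,83.6,z);b=pix(c,326.5,85.2,.049);M=R.from_rotvec(s["orientation"]).as_matrix()
print(s["tool_pos"],"jaw",j,"bush",b,"units",(b-j)/.025,"in tool",M.T@(b-j))
```

```text
[0.44150182 0.26468154 0.07216172] jaw [0.54025242 0.2953018  0.06956172] bush [0.54242854 0.29546766 0.049     ] units [ 0.08704472  0.00663448 -0.82246898] in tool [0.00212473 0.00048923 0.02056195]
```

Call:
drive_tool(increments=[[0.49, 0.07, 0.02, -0.2, 0, 0, 0], [0.49, 0.07, 0.02, -0.5, 0, 0, 0], [0.49, 0.07, 0.02, -0.8, 0, 0, 0], [0.49, 0.07, 0.02, -0.95, 0, 0, 0], [0.49, 0.07, 0.02, -0.95, 0, 0, 0], [0.49, 0.07, 0.02, -0.95, 0, 0, 0]])

```text
t: 13.95
tool_pos: [0.4426, 0.2649, 0.0475]
orientation: [3.106, 0.472, -0.002]
force: [-0.4, -0.1, -1.0]
opening: 0.0479
```

Run:
```python
from h import *
s=robot.read_state();print(s["tool_pos"],s["force"])
c=cam("wrist");crop(c,"o_w.png",240,10,420,130,4)
c=cam("side");crop(c,"o_s.png",210,240,370,360,5)
```

```text
[0.4425884  0.26486107 0.04747358] [-0.40124655 -0.06652541 -1.02916858]
```

View pics/o_w.png

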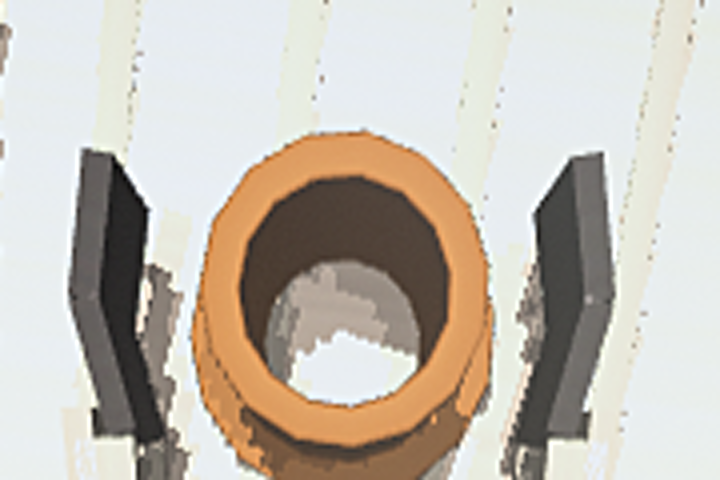

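View pics/o_s.png

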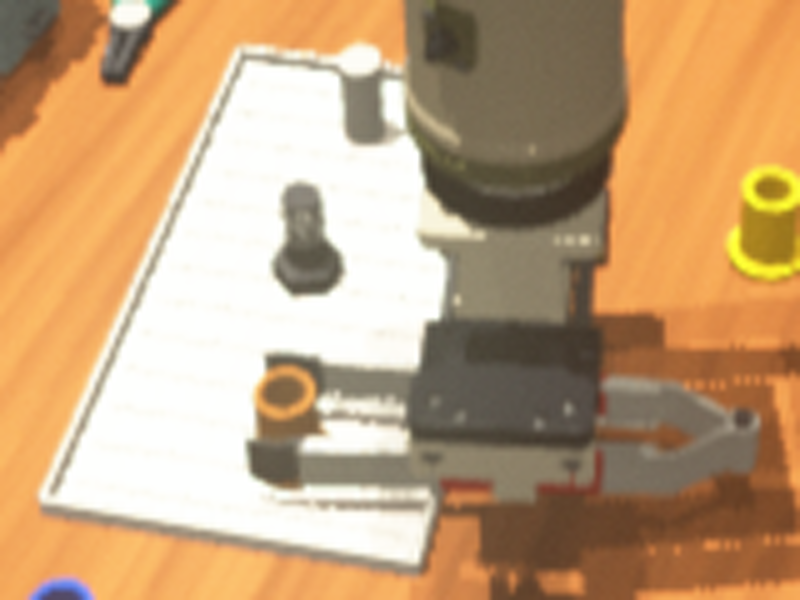

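The bush is centred between the jaws, which sit above the flange. I'll close slowly.

Call:
drive_tool(increments=[[0.5, 0.03, 0.02, 0, 0, 0, 0], [0.51, 0.03, 0.02, 0, 0, 0, 0], [0.52, 0.03, 0.02, 0, 0, 0, 0], [0.53, 0.03, 0.02, 0, 0, 0, 0], [0.54, 0.03, 0.02, 0, 0, 0, 0], [0.55, 0.03, 0.02, 0, 0, 0, 0], [0.56, 0.03, 0.02, 0, 0, 0, 0], [0.57, 0.03, 0.02, 0, 0, 0, 0], [0.58, 0.03, 0.02, 0, 0, 0, 0], [0.59, 0.03, 0.02, 0, 0, 0, 0], [0.6, 0.03, 0.02, 0, 0, 0, 0], [0.62, 0.03, 0.02, 0, 0, 0, 0], [0.64, 0.03, 0.02, 0, 0, 0, 0], [0.68, 0.03, 0.02, 0, 0, 0, 0], [0.75, 0.03, 0.02, 0, 0, 0, 0], [0.85, 0.03, 0.02, 0, 0, 0, 0], [1, 0.03, 0.02, 0, 0, 0, 0], [1, 0.03, 0.02, 0, 0, 0, 0], [1, 0.03, 0.02, 0, 0, 0, 0]], squeeze=35)

```text
t: 15.63
tool_pos: [0.4438, 0.2656, 0.0481]
orientation: [-3.106, -0.472, 0.0]
force: [0.3, -1.4, -0.5]
opening: 0.038
```

Run:
```python
from h import *
s=robot.read_state();print(s["tool_pos"],s["force"],s["opening"])
c=cam("wrist");crop(c,"p_w.png",240,10,420,130,4)
c=cam("side");crop(c,"p_s.png",210,240,370,360,5)
```

```text
[0.44383531 0.26557851 0.04813297] [ 0.30224529 -1.40356555 -0.48825864] 0.03800600591962203
```

View pics/p_w.png

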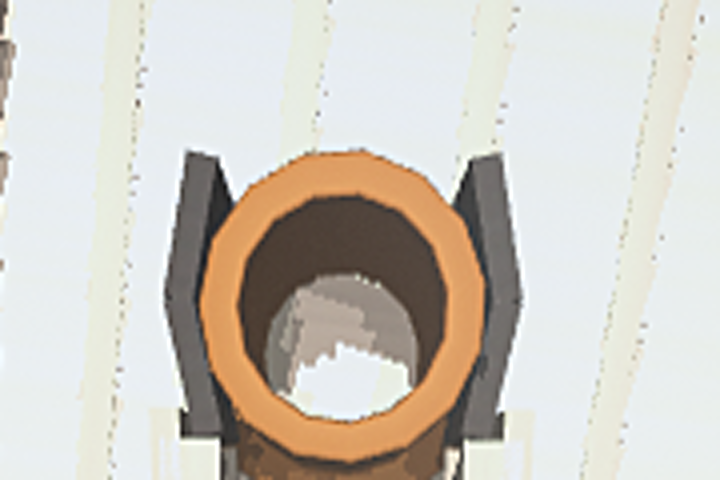

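View pics/p_s.png

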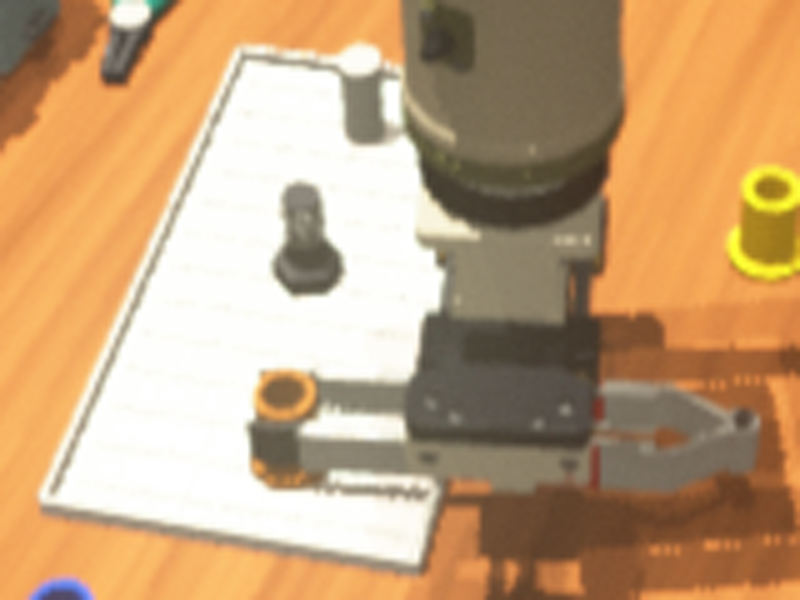

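The jaws hold the bush in their Vs, with the width 38.0 mm as specified. I'll lift slowly.

Call:
drive_tool(increments=[[1, 0, 0, 0, 0, 0, 0], [1, 0, 0, 0.05, 0, 0, 0], [1, 0, 0, 0.15, 0, 0, 0], [1, 0, 0, 0.3, 0, 0, 0], [1, 0, 0, 0.5, 0, 0, 0], [1, 0, 0, 0.7, 0, 0, 0], [1, 0, 0, 0.9, 0, 0, 0], [1, 0, 0, 1, 0, 0, 0], [1, 0, 0, 1, 0, 0, 0], [1, 0, 0, 1, 0, 0, 0]], squeeze=45)

```text
t: 16.57
tool_pos: [0.4441, 0.2657, 0.0735]
orientation: [-3.106, -0.472, -0.001]
force: [0.2, 0.4, -2.3]
opening: 0.0374
```

Run:
```python
from h import *
s=robot.read_state();print(s["tool_pos"],s["force"],s["opening"])
c=cam("wrist");crop(c,"q_w.png",240,10,420,130,4)
c=cam("side");crop(c,"q_s.png",210,220,370,340,5)
```

```text
[0.44406244 0.2657083  0.07347471] [ 0.17675027  0.42469342 -2.30713044] 0.037392452778885456
```

View pics/q_w.png

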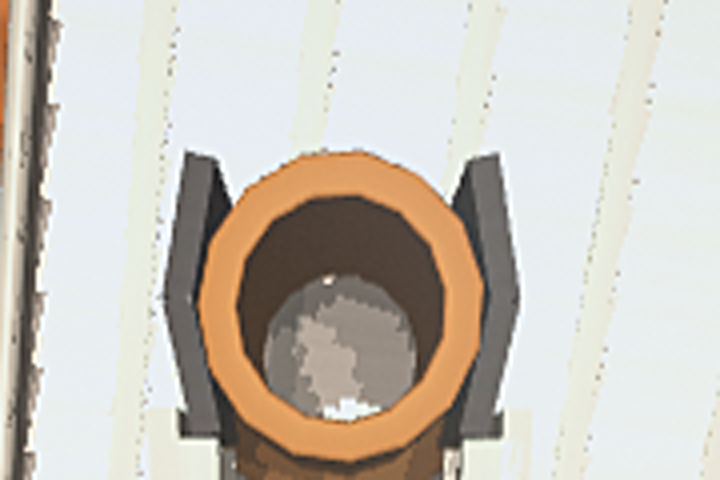

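View pics/q_s.png

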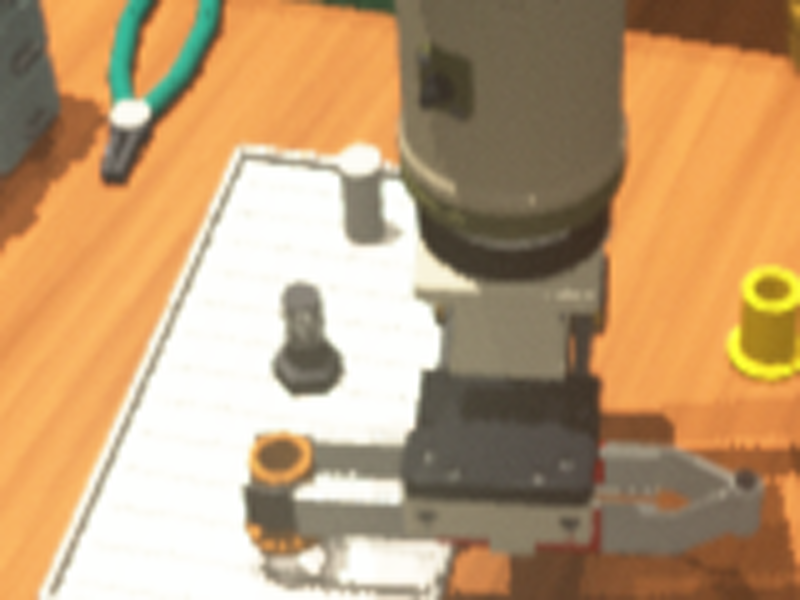

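Lifted with no tilt or slip; the bush's place in the jaws is unchanged in the wrist view. I'll raise it to about 15 cm.

Call:
drive_tool(increments=[[1, 0, 0, 0.2, 0, 0, 0], [1, 0, 0, 0.6, 0, 0, 0], [1, 0, 0, 1.1, 0, 0, 0], [1, 0, 0, 1.7, 0, 0, 0], [1, 0, 0, 2.3, 0, 0, 0], [1, 0, 0, 2.9, 0, 0, 0], [1, 0, 0, 3.5, 0, 0, 0], [1, 0, 0, 4.1, 0, 0, 0], [1, 0, 0, 4.6, 0, 0, 0], [1, 0, 0, 4.9, 0, 0, 0], [1, 0, 0, 5, 0, 0, 0], [1, 0, 0, 5, 0, 0, 0], [1, 0, 0, 5, 0, 0, 0], [1, 0, 0, 5, 0, 0, 0], [1, 0, 0, 5, 0, 0, 0], [1, 0, 0, 5, 0, 0, 0], [1, 0, 0, 5, 0, 0, 0]])

```text
t: 18.08
tool_pos: [0.4436, 0.2655, 0.1976]
orientation: [3.106, 0.472, -0.002]
force: [-0.3, 0.8, -2.1]
opening: 0.0373
```

Run:
```python
from h import *
s=robot.read_state();print(s["t"],s["tool_pos"],s["force"],s["opening"],np.abs(s["dq"]).max())
c=cam("wrist");crop(c,"r_w.png",240,10,420,130,4)
c=cam("side");cv2.imwrite("pics/r_s.png",c["image"][:,:,::-1])
```

```text
18.0833 [0.44356672 0.26547324 0.19755998] [-0.25256961  0.7895253  -2.1039813 ] 0.03734156659155123 0.0029352932883309826
```

View pics/r_w.png

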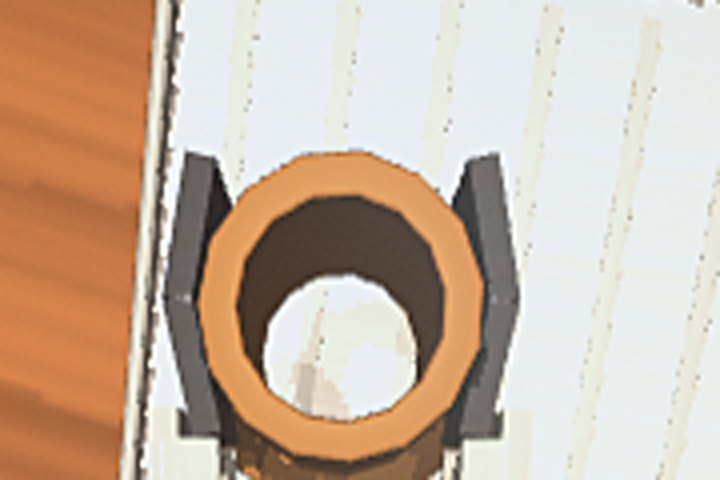

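View pics/r_s.png

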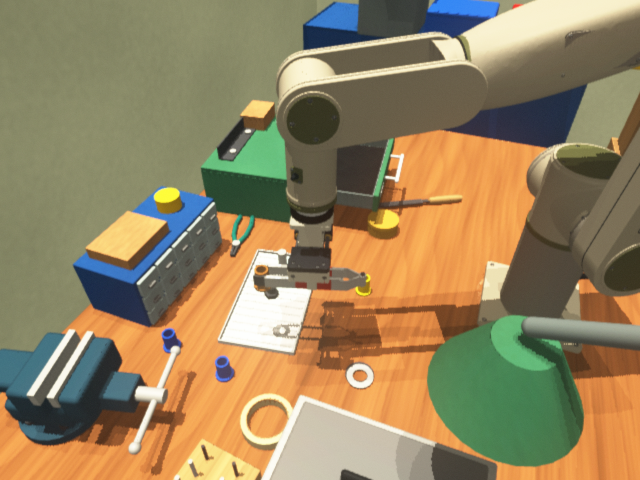

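The bush is held upright in the closed tongs with its underside at about 0.15 m. The drawer is still open and the pin, bolt and the rest are undisturbed. Handing in.

Run:
```python
from plant import robot
print(robot.close_job())
```

```text
the job is handed in; nothing more can be done
None
```

I opened the top drawer by about 0.18 m and took the spring tongs out of it. With the tongs I picked up the bronze flanged bush from the tray, then handed the job in at about 18 s of the 59 s allowed.

**Last checks:**
- **Bush:** it sits in the V jaws in the same place as when gripped. It is upright, and its underside is about 0.15 m above the bench, worked out from the lift.
- **Grip and stillness:** the opening is 37.3 mm, against 38.0 mm when the jaws first closed on the bush. That was after I raised the squeeze from 35 to 45 N. Joint speeds are near zero.
- **Surroundings:** the drawer was still open in the last side view, and I saw nothing else moved.

**Disagreements:**
- **Bush position:** before the approach, the fixed and wrist cameras differed by about 3 mm. I settled this by measuring again just above the bush.
- **Handle grip:** the tool stayed about 3 mm above its commanded height, with a 7–9 N upward push. The opening read 9.9 mm on the 11 mm bar, and I did not find out why. The drawer still opened normally.

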